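Start the ficus watering

ROBOT

A 7-joint arm with a two-finger parallel gripper is mounted at the origin on the work surface. World frame = base frame: x ahead of the robot, y to its left, z up, the work surface at z = 0. Lengths are in m, angles in rad, forces in N, time in s.
With the tool pointing down it reaches from about 0.425 to 0.875 m from the base axis. Payload 4.7 kg.
Tool frame: the origin (TCP) lies midway between the tips of the shut fingers; the grasp point (between the pads) lies 19 mm behind it; z points along the fingers, y is the direction in which the jaws open and shut (so a half turn about z gives the same grasp; the last joint's range is limited). The gripper opens to 87 mm and grips with 3 to 60 N. Pads are 19 mm wide; open, the fingers measure 117 mm over their backs; the gripper's body (75 mm by 190 mm) begins 51 mm behind the grasp point.
Start: joints at [1.291, 0.321, -0.07, 1.45, 0.023, 1.371, -0.057], TCP at [0.188, -0.622, 0.223] pointing down, gripper open.
Joint ranges: [-2.86, 2.86], [-0.3, 2.09], [-1.38, 1.24], [0.06, 2.45], [-1.56, 4.7], [0.09, 2.05], [-2.69, 2.69]. Speed limits (rad/s): [2.57, 2.57, 3.14, 3.14, 3.14, 3.14, 3.14].

INTERFACE

Orientations are given as a rotation vector (axis times angle).
In Python, from bench import get_state, eyes, job gives the robot as it stands. The module is installed in compiled form; this text tells all that it offers.
- The arm moves only by the shell command python3 -m jog 'ROWS' [FORCE]. ROWS is JSON, a list that holds one entry, the list of rows, each a list of 5 numbers: the opening, from 0 (shut) to 1 (fully open), then the shift along the tool's x, y, z in units of 40 mm (1.0 is 40 mm), then the turn about the tool's z in units of 5 degrees (1.0 is 5 degrees). In form: [[[jaw, dx, dy, dz, turn], ...]]. A call has 1 to 10 rows; each row shifts and turns the commanded pose from where the row before left it, along the tool's axes as they then stand; what a row does not reach is not made up. A row lasts 1/8 s, in which the tool goes at most 62.5 mm and 10.7 degrees, less where a joint would pass 70% of its speed; a pose out of reach is approached as far as the arm can. A call is refused whole if a number of a shift passes 1 or a number of a turn 1, either way. A call with a gripper value outside its range is refused whole. The fingers move at their own pace and stop on an object; FORCE is the grip in N (left out, the last holds). Time passes only in rows, so rows that do not move let the fingers close. It gives the time, the measured TCP pose, the force and the opening at its end, in the units of the state.
- get_state(): the state, without advancing time (a new reading comes with each control period).
- eyes.get_image(name): name is "scene" or "top"; returns (picture, depth): 480x640x3 uint8, red, green, blue; 480x640 float32, m along the optical axis (not along the pixel's ray), 0 where there is no reading.
- eyes.camera_params(name): a dict with "camera_matrix" (3x3 intrinsics, pixels), "k1" (the pictures are not rectified: a ray, as slopes to the right and down, at radius r is drawn at 1 + k1 r^2 times it, then the intrinsics apply), "pose" (4x4, takes a point from camera to world coordinates). Camera axes: x right, y down, z forward; pixel columns grow to the right and rows downward; lengths in m; the calibration is good to about 2 mm. A picture is of the moment at which its call begins. camera_params takes no time and is no camera call.
- job.close_job(): hands the job in, once; it reports no verdict.
The state is a dict: "time": time; "joint_positions": joint angles; "qd": joint speeds; "joint_torque": joint torques, N m; "position": TCP position; "tool_rot": TCP orientation; "ft_force": force on the tool from outside, world axes, zero at the start; "torque": the same for the moment, N m; "grip_width": opening from 0.0 (shut) to 1.0 (fully open).
Only numpy, scipy, OpenCV 4.12 (cv2) and the standard library are available. Lean on these libraries where they do the work, as an engineer would, in place of code of your own. Each camera call takes 0.05 s, during which the arm holds its last target. There are 200 camera calls.

TASK

Start the ficus watering on the grey controller by pressing its controls in order: push the white-dotted end of the blue pump rocker fully down, then the dotted end of the green ficus-line rocker fully down, and then press the round white start button all the way in for a moment and let it spring back. The blue and green rockers stay on; leave the yellow rocker off. Nothing is to be lifted or moved about: leave the ornament, pot, pliers, chopstick and jar where they are.

Things in the scene. Friction and masses are not known exactly. Their poses are not given: they have to be found in the camera images.
- controller: grey fixed box 130 (x) x 400 (y) x 40 (z) mm flat on the shelf; origin: centre of its underside; its x points away from the robot (yaw to +-0.3). On its top, in a row at y = -70, 0, 70, 140 mm, in any order: blue, green, yellow rockers (black bases 90 x 52 x 11 mm, paddles up to 73 mm above the shelf) and the white start button. A loose bridge ornament stands at about y = -155 mm.
- blue_rocker (a joint): blue rocker's hinge angle in rad: 0 to 0.05 = off, as at the start (white-dotted end raised); 0.36 = fully on (dotted end down at its rigid stop); over 0.28 counts as on. It stays where it is left; pressing near the dot takes about 2 to 4 N. Pump: switched on first.
- blue_dot (a point): centre of the 14 mm white dot on top of the blue paddle (76 long along the controller's x, 40 wide, 8 mm thick, hinged across its middle). The dot is 26 mm from the hinge, on the half away from the robot, and sinks 9 mm from off to on. Press straight down; a flat fingertip may meet the stop a few mm sooner.
- green_rocker (a joint): green rocker's hinge angle in rad: 0 to 0.05 = off, as at the start (white-dotted end raised); 0.36 = fully on (dotted end down at its rigid stop); over 0.28 counts as on. It stays where it is left; pressing near the dot takes about 2 to 4 N. Ficus line: switched on second, only once blue is on.
- green_dot (a point): centre of the 14 mm white dot on top of the green paddle (76 long along the controller's x, 40 wide, 8 mm thick, hinged across its middle). The dot is 26 mm from the hinge, on the half away from the robot, and sinks 9 mm from off to on. Press straight down; a flat fingertip may meet the stop a few mm sooner.
- yellow_rocker (a joint): yellow rocker's hinge angle in rad: 0 to 0.05 = off, as at the start (white-dotted end raised); 0.36 = fully on (dotted end down at its rigid stop); over 0.28 counts as on. It stays where it is left; pressing near the dot takes about 2 to 4 N. Spare line: to stay off.
- yellow_dot (a point): centre of the 14 mm white dot on top of the yellow paddle (76 long along the controller's x, 40 wide, 8 mm thick, hinged across its middle). The dot is 26 mm from the hinge, on the half away from the robot, and sinks 9 mm from off to on. Press straight down; a flat fingertip may meet the stop a few mm sooner.
- start (a joint): travel of the white start button in m: 0 = out, 0.008 = fully in; 0.006 and more counts as pressed. It springs back by itself; fully in takes 5 N. Pressed last, only once both rockers are on.
- start_top (a point): centre of the top face of the round white start button (36 mm across, in a black housing), moves down with it by up to 8 mm; press straight down.
- bridge: small blue-white ceramic bridge ornament, loose, about 28 x 60 x 37 mm high, standing on the controller's top; origin at the centre of its underside; leave it.
- pot: empty unglazed brown pot, loose, 100 mm across, 90 mm high, beside the controller (left); origin at the centre of its underside; leave it.
- pliers: aluminium pliers, loose, about 145 mm long, 12 mm high, lying behind the controller (far side); origin below the pivot; leave them.
- chopstick: bamboo chopstick, loose, 230 mm long, 7 mm thick, lying between the robot and the controller; origin under its middle; leave it.
- jar: amber glass jar with green cap, loose, 60 mm across, 75 mm high, right of the controller; origin at the centre of its underside; leave it.

How it is judged:
By the outcome, as a careful person would: the job done as asked, in the order asked, and still so for the second after the job is handed in, with the robot touching nothing.
It also fails if it takes over 38 s, if anything falls off the work surface, if the arm or the gripper's body presses on something with over 40 N, if the wrist force passes 120 N, or if a joint passes its speed limit or range.

## Working session

There is one attempt and no reset: what is moved stays moved. The work goes in short steps, Python scripts to look and compute and a shell command to move; the robot and the scene stay as the last step left them, time stands still between calls to the robot, and variables do not carry over. Pictures are saved under pics/ and viewed, about 8 in all and at most 12, crops included, and the job is handed in when it is done.

```bash
mkdir -p pics
cat > h.py <<'E'
import numpy as np, cv2
from scipy.spatial.transform import Rotation as R
from bench import get_state, eyes, job
def grab(n):
    im,d=eyes.get_image(n); cv2.imwrite(f'pics/{n}_{get_state()["time"]:.2f}.png',im[:,:,::-1]); np.savez(f'{n}.npz',im=im,d=d); return im,d
def world(n,u,v,d):
    p=eyes.camera_params(n);K=np.array(p['camera_matrix']);k=p['k1']
    u=np.asarray(u,float);v=np.asarray(v,float)
    x=(u-K[0,2])/K[0,0];y=(v-K[1,2])/K[1,1];a,b=x,y
    for _ in range(20):
        s=1+k*(a*a+b*b);a,b=x/s,y/s
    T=np.array(p['pose']);P=np.stack([a*d,b*d,d+0*a],-1)
    return P@T[:3,:3].T+T[:3,3]
E
python3 - <<'E'
from h import *
np.set_printoptions(precision=4,suppress=True)
for n in('scene','top'):
    grab(n);print(eyes.camera_params(n))
s=get_state();print(s,R.from_rotvec(s['tool_rot']).as_matrix())
E
ls pics
```

```text
{'camera_matrix': array([[575.2086,   0.    , 321.7949],
       [  0.    , 575.2086, 234.3932],
       [  0.    ,   0.    ,   1.    ]]), 'k1': -0.02016659428358594, 'pose': array([[-0.7983,  0.4221, -0.4295,  1.0721],
       [ 0.6019,  0.538 , -0.5901,  0.7337],
       [-0.018 , -0.7296, -0.6836,  0.8657],
       [ 0.    ,  0.    ,  0.    ,  1.    ]])}
{'camera_matrix': array([[444.1178,   0.    , 322.6297],
       [  0.    , 444.1178, 242.7379],
       [  0.    ,   0.    ,   1.    ]]), 'k1': -0.05431826198902893, 'pose': array([[-0.0257, -0.9972,  0.0696,  0.5172],
       [-0.9995,  0.0244, -0.0199,  0.0654],
       [ 0.0182, -0.0701, -0.9974,  0.8496],
       [ 0.    ,  0.    ,  0.    ,  1.    ]])}
{'time': 0.1, 'joint_positions': array([ 1.2911,  0.3218, -0.0701,  1.4516,  0.0226,  1.3708, -0.0569]), 'qd': array([-0.0006, -0.0009, -0.0012, -0.0043,  0.    ,  0.002 ,  0.0001]), 'joint_torque': array([ -0.0001, -49.2575,  -0.4058, -31.3398,  -0.0642,   0.0395,
         0.0001]), 'position': array([ 0.188 , -0.6217,  0.2216]), 'tool_rot': array([-3.1061, -0.4595,  0.0006]), 'ft_force': array([0.1178, 0.6366, 0.4078]), 'torque': array([0.0218, 0.0193, 0.0239]), 'grip_width': 0.9993263289167756} [[ 0.9572  0.2896 -0.0006]
 [ 0.2896 -0.9572  0.0017]
 [-0.0001 -0.0018 -1.    ]]
scene_0.05.png
top_0.10.png
```

View pics/top_0.10.png

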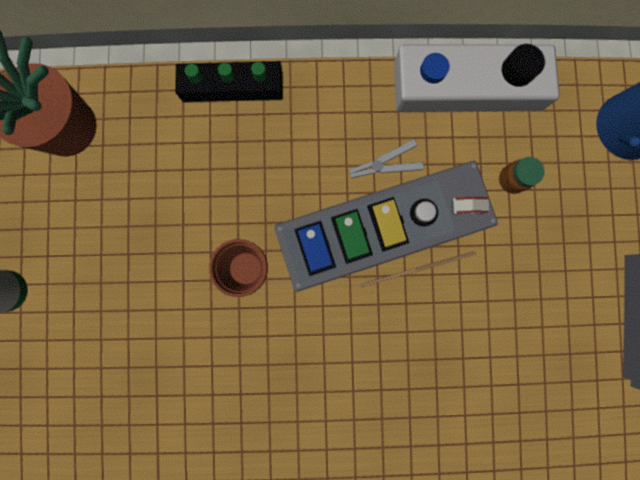

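View pics/scene_0.05.png

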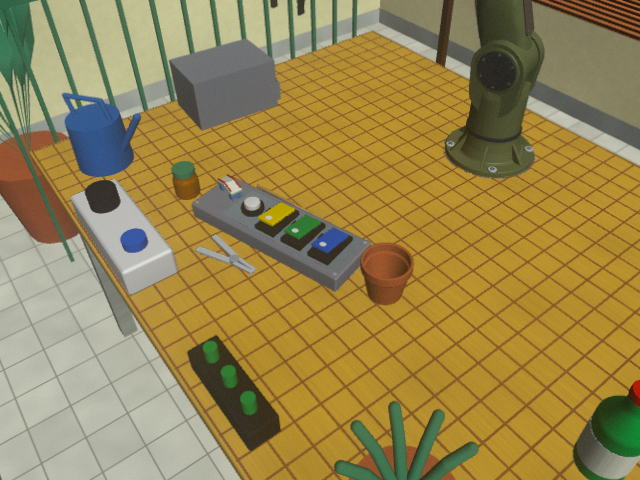

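The top view shows the blue dot at (311,235), green at (348,221), yellow at (386,210), the button at (425,212) and the bridge at (470,205). In the scene view the dots are at about (320,244), (295,230) and (270,216), with the button at (252,203). The order from the pot side is blue, green, yellow, start. Next I measure these from both cameras.

Run:
```python
from h import *
np.set_printoptions(precision=4,suppress=True)
S={'top':{'blue':(311,235),'green':(348,221),'yellow':(386,210),'btn':(426,211)},'scene':{'blue':(320,244),'green':(295,230),'yellow':(270,216),'btn':(252,202)}}
for n in S:
    z=np.load(n+'.npz');im,d=z['im'],z['d']
    for k,(u,v) in S[n].items():
        w=14 if k=='btn' else 7
        sl=np.s_[v-w:v+w+1,u-w:u+w+1];c=im[sl].astype(float)
        m=((c.min(-1)>120)&(c.max(-1)-c.min(-1)<50)).astype(np.uint8)
        N,L,st,ce=cv2.connectedComponentsWithStats(m);i=1+np.argmax(st[1:,4]) if N>1 else 0
        mm=L==i;U,V=ce[i]+[u-w,v-w];dd=np.median(d[sl][mm])
        print(n,k,st[i,4],np.round([U,V],1),world(n,U,V,dd))
    # black bases + box plane
z=np.load('top.npz');vv,uu=np.mgrid[0:480,0:640];P=world('top',uu,vv,z['d'])
b=(P[...,2]>.033)&(P[...,2]<.1)&(uu>265)&(uu<505)&(vv>155)&(vv<300)
b=b.astype(np.uint8);N,L,st,ce=cv2.connectedComponentsWithStats(b);i=1+np.argmax(st[1:,4])
Q=P[L==i];r=cv2.minAreaRect((Q[:,:2]*1000).astype(np.float32));print('box',r)
bl=P[L==i];print('z pct',np.percentile(bl[:,2],[2,30,50,90,99]))
tab=P[330:420,100:500,2];print('table z',np.median(tab))
```

```text
top blue 50 [310.4 233.5] [0.5883 0.071  0.0712]
top green 46 [348.  221.1] [0.6087 0.004  0.0711]
top yellow 46 [385.1 209. ] [ 0.6288 -0.0626  0.0708]
top btn 281 [425.2 211. ] [ 0.6246 -0.1358  0.0646]
scene blue 23 [322.1 243.7] [0.5894 0.0709 0.0724]
scene green 23 [294.7 230. ] [0.6086 0.0033 0.0713]
scene yellow 17 [268.4 217.1] [ 0.6286 -0.0641  0.0706]
scene btn 187 [251.9 202.4] [ 0.6269 -0.1331  0.0643]
box ((605.2958984375, -70.07752990722656), (130.22848510742188, 400.1881408691406), 16.77864646911621)
z pct [0.0376 0.0407 0.042  0.0675 0.0728]
table z 0.0005673004716035268
```

Run:
```python
from h import *
np.set_printoptions(precision=3,suppress=True)
z=np.load('scene.npz');d=z['d']
for u,v in[(180,60),(205,95),(205,118),(240,47),(250,100),(275,75),(277,92),(505,70),(530,30)]:print(u,v,world('scene',u,v,d[v,u]))
z=np.load('top.npz');print(world('top',632,320,z['d'][320,632]))
p=eyes.camera_params('scene');T=np.linalg.inv(p['pose']);q=T@[.188,-.622,.223,1];q=q/q[2];print(np.array(p['camera_matrix'])@q[:3])
```

```text
180 60 [ 0.501 -0.695  0.142]
205 95 [ 0.509 -0.552  0.099]
205 118 [ 0.521 -0.549  0.035]
240 47 [ 0.329 -0.662  0.14 ]
250 100 [ 0.383 -0.538  0.045]
275 75 [ 0.199 -0.695 -0.003]
277 92 [ 0.291 -0.542  0.036]
505 70 [0.057 0.039 0.261]
530 30 [-0.017  0.029  0.329]
[ 0.412 -0.54   0.026]
[286.722   9.263   1.   ]
```

```bash
python3 -m jog '[[[0,0.97,-0.91,0,0],[0,0.97,-0.91,0,0],[0,0.97,-0.91,0,0],[0,0.97,-0.91,0,0],[0,0.97,-0.91,0,0],[0,0.97,-0.91,0,0],[0,0.97,-0.91,0,0],[0,0.97,-0.91,0,0],[0,0.97,-0.91,0,0],[0,0.97,-0.91,0,0]]]' 20
cat > go.py <<'E'
import sys
from h import *
np.set_printoptions(precision=4,suppress=True)
t=np.array(eval(sys.argv[1]));s=get_state();M=R.from_rotvec(s['tool_rot']).as_matrix()
print('t',s['time'],'pos',s['position'],'F',s['ft_force'],'jaw',s['grip_width'],'x',M[:,0],'z',M[:,2])
print('shift units',M.T@(t-s['position'])/.04)
E
python3 go.py '[.589,.071,.12]'
```

```text
time: 1.35
position: [0.4545, -0.1598, 0.2223]
tool_rot: [3.107, 0.46, -0.0]
ft_force: [0.7, 0.1, 0.5]
grip_width: 0.02
t 1.35 pos [ 0.4545 -0.1598  0.2223] F [0.7254 0.0523 0.4901] jaw 0.020287459827320668 x [ 0.9572  0.2894 -0.0003] z [-0.0002 -0.0004 -1.    ]
shift units [ 4.8885 -4.5516  2.5557]
```

```bash
python3 -m jog '[[[0,0.98,-0.91,0.2,0],[0,0.98,-0.91,0.4,0],[0,0.98,-0.91,0.5,0],[0,0.98,-0.91,0.6,0],[0,0.97,-0.91,0.6,0],[0,0,0,0.25,0],[0,0,0,0,0],[0,0,0,0,0]]]'
python3 go.py '[.589,.071,.075]'
python3 - <<'E'
from h import *
im,_=grab('scene');cv2.imwrite('pics/c1.png',cv2.resize(im[130:310,180:420,::-1],None,fx=3,fy=3))
E
```

```text
time: 2.35
position: [0.5888, 0.0675, 0.1211]
tool_rot: [3.107, 0.456, 0.001]
ft_force: [0.1, -0.3, 0.4]
grip_width: 0.006
t 2.35 pos [0.5888 0.0675 0.1211] F [ 0.1284 -0.2677  0.4419] jaw 0.005738574817213448 x [0.9579 0.2872 0.0002] z [ 0.0006 -0.0013 -1.    ]
shift units [ 0.0294 -0.0854  1.1523]
```

View pics/c1.png

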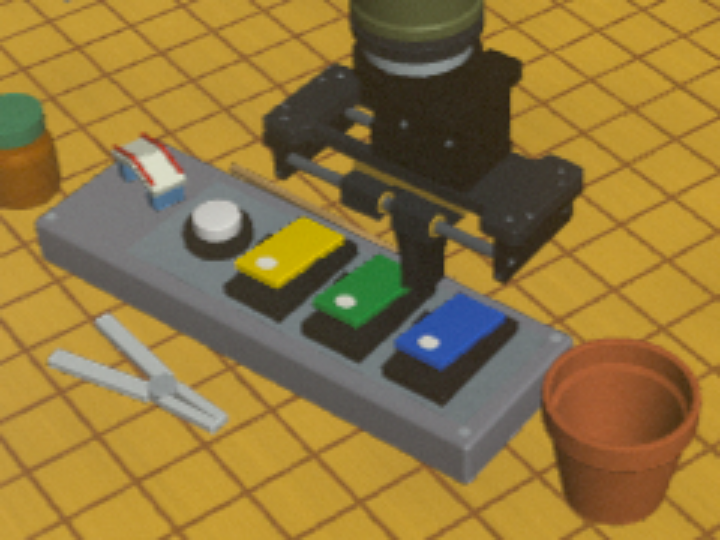

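```bash
python3 -m jog '[[[0,0.03,-0.09,0.5,0],[0,0,0,0.5,0],[0,0,0,0.15,0],[0,0,0,0.15,0],[0,0,0,0.1,0],[0,0,0,0.05,0],[0,0,0,0,0]]]'
python3 go.py '[.589,.071,.063]'
```

```text
time: 3.28
position: [0.589, 0.0733, 0.0633]
tool_rot: [3.107, 0.46, 0.001]
ft_force: [-2.4, -1.0, 3.6]
grip_width: 0.003
t 3.275 pos [0.589  0.0733 0.0633] F [-2.378  -1.0169  3.5787] jaw 0.003019196116072039 x [0.9571 0.2896 0.0004] z [ 0.0005 -0.0004 -1.    ]
shift units [-0.0177  0.0547  0.0084]
```

```bash
python3 -m jog '[[[0,0,0.05,0.05,0],[0,0,0,0,0]]]'; python3 -m jog '[[[0,0,0,0.05,0],[0,0,0,0,0]]]'
```

```text
time: 3.52
position: [0.5892, 0.0732, 0.063]
tool_rot: [-3.107, -0.461, -0.0]
ft_force: [-6.9, 0.3, 14.6]
grip_width: 0.002
time: 3.78
position: [0.5892, 0.0733, 0.0627]
tool_rot: [3.107, 0.461, -0.0]
ft_force: [-10.3, 0.6, 24.2]
grip_width: 0.008
```

```bash
python3 -m jog '[[[0,0,0,-0.7,0],[0,0,0,-0.8,0],[0,0,0.9,0,0],[0,-0.04,0.9,0,0],[0,0,0,0,0],[0,0,0,0,0]]]'
python3 go.py '[.6087,.0037,.063]'
python3 - <<'E'
from h import *
im,_=grab('scene');cv2.imwrite('pics/c2.png',cv2.resize(im[130:310,180:420,::-1],None,fx=3,fy=3))
E
```

```text
time: 4.53
position: [0.6088, 0.0028, 0.1186]
tool_rot: [-3.107, -0.46, -0.001]
ft_force: [0.1, 0.7, 0.4]
grip_width: 0.006
t 4.525 pos [0.6088 0.0028 0.1186] F [0.0628 0.6913 0.4373] jaw 0.005829685090785094 x [0.9571 0.2899 0.0007] z [ 0.0004  0.0009 -1.    ]
shift units [ 0.0042 -0.0211  1.3893]
```

View pics/c2.png

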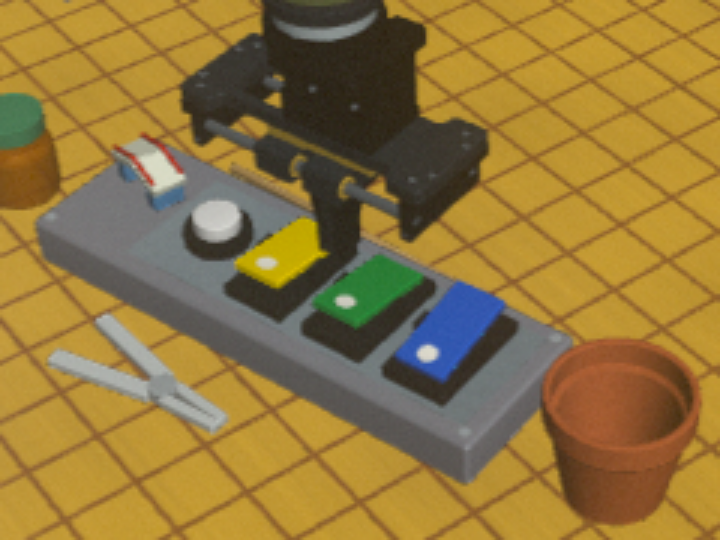

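The blue paddle is now tilted with its dot (427,353 in the crop) down, and green and yellow are unchanged. Next I press green the same way.

```bash
python3 - <<'E'
from h import *
z=np.load('scene.npz');u,v=322,247;print(world('scene',u,v,np.median(z['d'][v-1:v+2,u-1:u+2])))
E
python3 -m jog '[[[0,0,0,0.6,0],[0,0,0,0.4,0],[0,0,0,0.15,0],[0,0,0,0.15,0],[0,0,0,0.08,0],[0,0,0,0,0]]]'
python3 -m jog '[[[0,0,0,0.05,0],[0,0,0,0,0]]]'
```

```text
[0.58951951 0.07042142 0.06294085]
time: 5.32
position: [0.6093, 0.0025, 0.0639]
tool_rot: [-3.108, -0.461, -0.002]
ft_force: [0.4, 1.2, 1.8]
grip_width: 0.004
time: 5.58
position: [0.6095, 0.0024, 0.0633]
tool_rot: [3.107, 0.46, 0.002]
ft_force: [-1.8, 1.9, 10.2]
grip_width: 0.006
```

```bash
python3 -m jog '[[[0,0,0,0.06,0],[0,0,0,0,0],[0,0,0,0,0]]]'; python3 -m jog '[[[0,0,0,-0.7,0],[0,0,0,-0.8,0],[0,0,0.9,0,0],[0,-0.16,0.9,0,0],[0,-0.3,0.9,0,0],[0,-0.2,0.9,0,0],[0,0,0,0,0],[0,0,0,0,0]]]'
python3 go.py '[.6255,-.136,.0645]'
python3 - <<'E'
from h import *
im,d=grab('scene');cv2.imwrite('pics/c3.png',cv2.resize(im[130:310,180:420,::-1],None,fx=3,fy=3))
E
```

```text
time: 5.95
position: [0.6095, 0.0024, 0.0629]
tool_rot: [3.106, 0.46, 0.002]
ft_force: [-7.0, 3.1, 22.5]
grip_width: 0.002
time: 6.95
position: [0.6249, -0.1431, 0.1187]
tool_rot: [-3.107, -0.46, 0.0]
ft_force: [0.4, 0.3, 0.5]
grip_width: 0.008
t 6.95 pos [ 0.6249 -0.1431  0.1187] F [0.3682 0.3124 0.5143] jaw 0.007766270977190889 x [ 0.9571  0.2896 -0.0002] z [-0.0004  0.0004 -1.    ]
shift units [ 0.0654 -0.1642  1.3557]
```

View pics/c3.png

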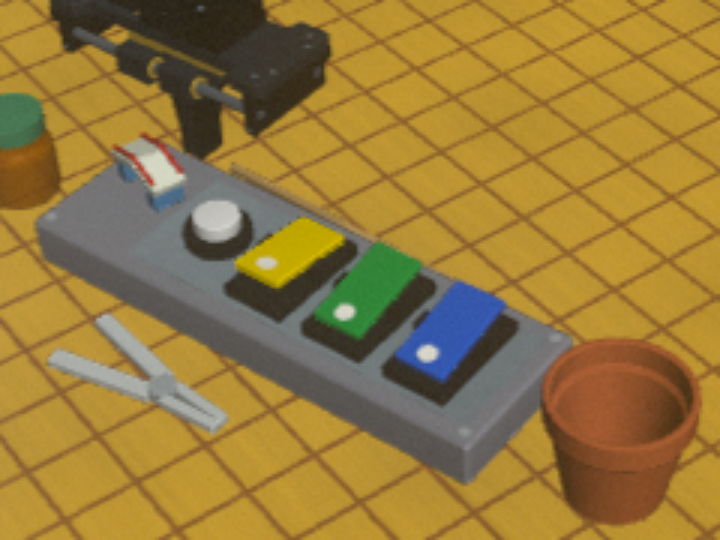

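Both rockers are down: green's dot is at (345,313) and blue's at (427,353). Yellow is still up. Next is the start button.

```bash
python3 - <<'E'
from h import *
z=np.load('scene.npz')
for u,v in((322,247),(295,234),(268,217)):print(world('scene',u,v,np.median(z['d'][v-1:v+2,u-1:u+2])))
E
python3 -m jog '[[[0,0.06,-0.16,0.4,0],[0,0,0,0.5,0],[0,0,0,0.3,0],[0,0,0,0.15,0],[0,0,0,0.15,0],[0,0,0,0.06,0],[0,0,0,0,0]]]'
python3 go.py '[.6255,-.136,.0565]'
```

```text
[0.58998    0.07105435 0.06370689]
[0.60972898 0.00539024 0.06224727]
[ 0.63016534 -0.06287034  0.07245869]
time: 7.88
position: [0.6253, -0.1367, 0.057]
tool_rot: [3.108, 0.46, -0.001]
ft_force: [-3.3, 1.0, 4.9]
grip_width: 0.006
t 7.875 pos [ 0.6253 -0.1367  0.057 ] F [-3.3278  1.0226  4.9493] jaw 0.0055645194583909974 x [ 0.9572  0.2895 -0.0006] z [-0.0005 -0.0002 -1.    ]
shift units [ 0.0094 -0.016   0.0116]
```

Travel is about 7.5 mm. I push slightly further until the force shows the stop, hold briefly, then retract.

```bash
python3 -m jog '[[[0,0,0,0.06,0],[0,0,0,0,0],[0,0,0,0,0]]]'; python3 -m jog '[[[0,0,0,0.04,0],[0,0,0,0,0],[0,0,0,0,0]]]'; python3 -m jog '[[[0,0,0,-0.4,0],[0,0,0,-0.8,0],[0,0,0,-0.9,0],[0,-0.9,0,-0.5,0],[0,-0.9,0,0,0],[0,-0.9,0,0,0],[0,0,0,0,0],[0,0,0,0,0]]]'
python3 - <<'E'
from h import *
im,d=grab('scene');cv2.imwrite('pics/c4.png',cv2.resize(im[130:310,180:420,::-1],None,fx=3,fy=3))
for u,v in((322,247),(295,234),(268,217),(252,202)):print(world('scene',u,v,np.median(d[v-1:v+2,u-1:u+2])))
print(get_state()['position'],get_state()['ft_force'])
E
```

```text
time: 8.25
position: [0.6257, -0.1368, 0.0563]
tool_rot: [3.107, 0.46, 0.0]
ft_force: [-7.3, 1.0, 11.9]
grip_width: 0.006
time: 8.62
position: [0.6258, -0.1368, 0.0562]
tool_rot: [3.106, 0.459, 0.0]
ft_force: [-9.9, 1.7, 19.5]
grip_width: 0.004
time: 9.62
position: [0.5234, -0.168, 0.1571]
tool_rot: [3.107, 0.46, 0.004]
ft_force: [-0.1, -0.1, -0.1]
grip_width: 0.002
[0.58957777 0.07050149 0.06303776]
[0.61014198 0.0060408  0.06296497]
[ 0.62983492 -0.06346595  0.07186557]
[ 0.62676118 -0.13274262  0.0656095 ]
[ 0.52356686 -0.16760592  0.15698726] [-0.6032914   0.06551292  0.66102577]
```

View pics/c4.png

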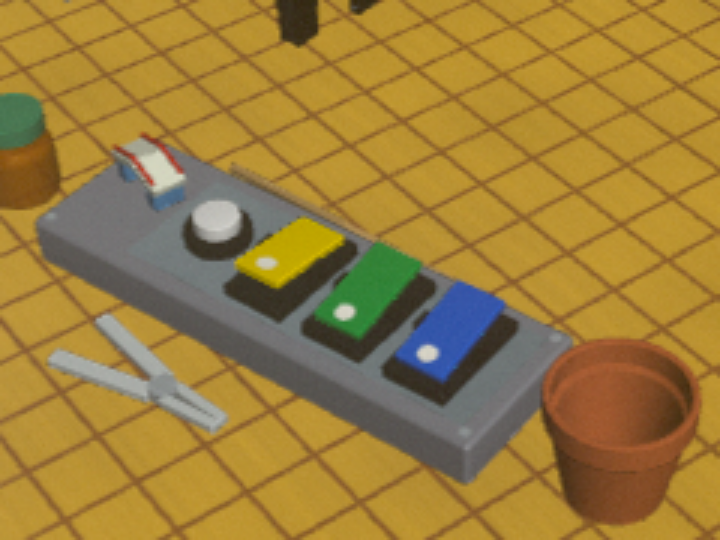

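The last view shows blue and green on, yellow off and the button back out. The ornament, pot, pliers, chopstick and jar have not moved, and the arm is clear. I'm handing it in.

```bash
python3 -c "from bench import job; print(job.close_job())"
```

```text
the job is handed in; nothing more can be done
None
```

I pressed the blue rocker, then the green rocker, then the start button, each down to its rigid stop, at peak forces of about 24, 23 and 20 N. The job was handed in at about 9.7 s on the robot's clock.

- **Rockers:** in the last picture both dots measure about 63 mm above the shelf, against about 71 mm at the start and a nominal sink of 9 mm. The yellow dot is still at about 72 mm, so yellow is off.
- **Start button:** it was pushed about 8 mm in, held for under a second, and sprang back to about 65 mm.
- **Everything else:** the ornament, pot, pliers, chopstick and jar look unmoved. The arm is clear with the tool at z = 0.157 m and about zero force.

No check failed or disagreed beyond the roughly 1 to 3 mm scatter in the camera measurements.

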